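# Turn a reversed battery pack round in its cradle and switch on

### The job

One of the two battery packs sits the wrong way round in its blue cradle: lift it out, turn it half a turn, and lower it gently back into the same cradle, fully home, so that its red and black caps are at the cradle's red and black ends. Only then let go of it and throw the isolator lever all the way over, away from the side it leans to. Leave the other pack and the loose things on the bench as they are.

Things in the scene. Friction and masses are not known exactly. Their poses are not given: they have to be found in the camera images.
- cradle_2: Blue cradle fixed to the table: open box, inside 144 x 74 mm (own x, y; 2 mm play each side of the pack), floor 5 mm thick, walls upright to 45 mm, then lips flaring 7 mm outward up to 57 mm. Outside the +x end a red connector block, outside -x a black one, 40 mm high; 200 x 97 mm overall. Origin: centre of the underside. Holds pack_2; may be left or right.
- pack_2: Battery pack, loose, 0.5 to 0.85 kg: block 140 x 70 x 90 mm (own x, y, z), black, yellow lid. On its middle a grey grip (see pack_2_grip). On the lid a red cap at +x, a black one at -x, each 26 x 44 x 8 mm, 55 mm from the middle. Origin: centre of the underside; z up. Starts the wrong way round: red cap at cradle_2's black end.
- pack_2_red (a point): Centre of the top face of pack_2's red cap (x +55 mm, 98 mm up).
- pack_2_grip (a point): Point in pack_2's grip, a block 34 mm (pack x) x 30 mm (pack y) rising from the lid (90 mm) to 140 mm above the pack's underside; may be gripped across either pair of faces. The point is on its centre line, 122 mm above the underside. Axes as the pack's.
- cradle_1: Blue cradle fixed to the table: open box, inside 144 x 74 mm (own x, y; 2 mm play each side of the pack), floor 5 mm thick, walls upright to 45 mm, then lips flaring 7 mm outward up to 57 mm. Outside the +x end a red connector block, outside -x a black one, 40 mm high; 200 x 97 mm overall. Origin: centre of the underside. Holds pack_1.
- pack_1: Battery pack, loose, 0.5 to 0.85 kg: block 140 x 70 x 90 mm (own x, y, z), black, yellow lid. On its middle a grey grip (see pack_2_grip). On the lid a red cap at +x, a black one at -x, each 26 x 44 x 8 mm, 55 mm from the middle. Origin: centre of the underside; z up. Already the right way round.
- isolator_base: Grey block of the isolator switch, 70 x 50 x 25 mm (own x, y, z), screwed to the table. Origin: centre of the underside. The lever swings towards its own +x about an axle along its y, 22 mm above the origin.
- isolator (a joint): Lever angle in rad: 0 = off, leaning 0.5 rad to the base's -x side; 0.5 = upright; 1.0 = on, at its stop, leaning 0.5 rad to +x. Starts between 0 and 0.2. Light friction (about 1 N at the ball moves it); stays where it is left.
- isolator_tip (a point): Centre of the red ball, 26 mm across, at the end of the 10 mm thick steel lever, 80 mm from its axle.
- grease: White jar with a blue lid, 52 mm across, 60 mm high, upright bystander. Origin: centre of the underside.
- torch: Orange torch, 42 mm across at the foot, 115 mm high, upright bystander. Origin: centre of the underside.
- screwdriver: Screwdriver with a red handle lying on the bench on the robot's side, bystander; along its own x, handle to -x.
There are look-alikes about, which are no part of the job. What is shaped like the cradle_2 but turquoise or white is not meant. Leave any green look-alike of the pack_2 alone.

How it is judged:
By the outcome, as a careful person would: the job done as asked, in the order asked, and still so for the second after the job is handed in, with the robot touching nothing.
It also fails if it takes over 53 s, if anything falls off the work surface, if the arm or the gripper's body presses on something with over 40 N, if the wrist force passes 120 N, or if a joint passes its speed limit or range.

### The arm

A 6-joint arm with a two-finger parallel gripper is mounted at the origin on the work surface. World frame = base frame: x ahead of the robot, y to its left, z up, the work surface at z = 0. Lengths are in m, angles in rad, forces in N, time in s.
With the tool pointing down it reaches from about 0.35 to 0.775 m from the base axis. Payload 5.5 kg.
Tool frame: the origin (TCP) lies at the very end of the fingers, on their centre line; the grasp point (between the pads) lies 19 mm behind it; z points along the fingers, y is the line along which they close (so a half turn about z gives the same grasp; the last joint's range is limited). The gripper opens to 85 mm and grips with 20 to 120 N. Pads are 22 mm wide; open, the fingers measure 114 mm over their backs; the gripper's body (76 mm by 85 mm) begins 54 mm behind the grasp point. The pads swing forward as they close: fully open they stand 13 mm farther back than shut.
Start: joints at [-1.395, 0.313, 0.046, 1.304, 0, 1.431], TCP at [0.179, -0.547, 0.231] pointing down, gripper open.
Joint ranges: [-2.76, 2.76], [-0.86, 1.69], [-1.03, 1.26], [-2.2, 2.34], [-1.47, 1.5], [-3.14, 3.14]. Speed limits (rad/s): [2.57, 2.57, 3.14, 3.14, 3.14, 3.14].

### API

Orientations are given as a 3x3 rotation matrix whose columns are the frame's x, y, z axes.
In Python, from station import arm, viewer gives the robot as it stands. The module is installed in compiled form; this text tells all that it offers.
- The arm moves only by the tool move_arm, never from a script. Its argument "commands" is a list of rows, each a list of 3 entries, a list of its own where there are three numbers: the turn, a rotation vector about the tool's x, y, z in degrees, then the shift along the tool's x, y, z in cm, then the closure, from -1 (fully open) to 1 (shut). A call has 1 to 10 rows; each row is the pose to reach, as a shift and turn from the pose commanded when the call began, along the tool's axes at that moment; what a row does not reach only later rows make up. A row lasts 1/10 s, in which the tool goes at most 50 mm and 8.59 degrees, less where a joint would pass 70% of its speed; a pose out of reach is approached as far as the arm can. A call with a gripper value outside its range is refused whole. The fingers move at their own pace and stop on an object; the grip force is fixed at half the most. Time passes only in rows, so rows that repeat a pose let the fingers close. It gives the time, the measured TCP pose, the force, the opening and the grip force at its end, in the units of the state.
- arm.observe(): the state, without advancing time (a new reading comes with each control period).
- viewer.snapshot(name): name is "scene" or "top"; returns the picture (420x560x3 uint8, red, green, blue); there is no depth.
- viewer.camera_model(name): a dict with "intrinsics" (3x3 intrinsics, pixels), "xyz" and "orientation" of the camera in the world. Camera axes: x right, y down, z forward; pixel columns grow to the right and rows downward; lengths in m; the calibration is good to about 2 mm. A picture is of the moment at which its call begins. camera_model takes no time and is no camera call.
- arm.hand_in(): hands the job in; it is judged then, once.
Trained networks look in the newest picture that a camera, given by its name, has taken for a name from the list of things; names that differ only in an ending like _2 or _b are one class to them, and where a whole thing is asked for, a point or a joint stands for the part that bears it (a point fixed in the world has none). Each returns a list of dicts, best first, with "score" (0 to 1); they miss things now and then, are a little off and sometimes report something else, mostly with a low value. They report only what shows in the picture. A call takes as long as a camera call. They do not tell look-alikes from the thing itself.
- viewer.boxes_of(camera, label): "at" ([x, y, z] in m, in the coordinates of the camera as it stood for that picture, good to about 4 mm: the middle of the surface that is visible of it).
- viewer.trace(camera, label): "pixels" (420x560 bool, what is visible of it).
The state is a dict: "t": time; "q": joint angles; "dq": joint speeds; "effort": joint torques, N m; "tcp_pos": TCP position; "ee_rot": TCP orientation; "ft_force": force on the tool from outside, world axes, zero at the start; "moment": the same for the moment, N m; "gripper_width": finger opening in m; "grasp_force": force on a finger pad.
Only numpy, scipy, OpenCV 4.12 (cv2) and the standard library are available. Lean on these libraries where they do the work, as an engineer would, in place of code of your own. Each camera call takes 0.05 s, during which the arm holds its last target. There are 200 camera calls.

## Working session

There is one attempt and no reset: what is moved stays moved. The work goes in short steps, Python scripts to look and compute and a tool call to move; the robot and the scene stay as the last step left them, time stands still between calls to the robot, and variables do not carry over. Pictures are saved under pics/ and viewed, at most 10 in all, crops included, and the job is handed in when it is done.

Besides the shell and the picture viewer there is one more tool, called after "Call:" as name(argument=value, ...) on one line, values as JSON. move_arm: Moves the arm, as the interface text tells. Its arguments: {"type":"object","properties":{"commands":{"type":"array"}},"required":["commands"]}

```bash
mkdir -p pics; cat > h.py <<'E'
import numpy as np,cv2
from station import arm,viewer
def snap(c,n):
    im=viewer.snapshot(c); cv2.imwrite(f'pics/{n}.png',im[:,:,::-1]); return im
def cam(c):
    m=viewer.camera_model(c); return np.array(m['intrinsics']),np.array(m['xyz']),np.array(m['orientation'])
def ray(c,uv,z):
    K,p,R=cam(c); d=R@np.linalg.inv(K)@np.array([uv[0],uv[1],1.]); return p+d*(z-p[2])/d[2]
def proj(c,P):
    K,p,R=cam(c); q=K@(R.T@(np.array(P)-p)); return q[:2]/q[2]
def boxes(c,l):
    K,p,R=cam(c); return [(round(b['score'],2),(p+R@np.array(b['at'])).round(4)) for b in viewer.boxes_of(c,l)]
E
python3 - <<'E'
from h import *
for c in('scene','top'): snap(c,c+'1')
for c in('top','scene'):
  print(c,cam(c)[1],cam(c)[2].round(2).tolist())
  for l in('cradle_2','pack_2','pack_2_red','pack_2_grip','isolator_base','isolator_tip','grease','torch','screwdriver'):
    print(c,l,*boxes(c,l))
s=arm.observe();print(s['t'],s['tcp_pos'],s['ee_rot'])
E
```

```text
top [ 0.47272303 -0.06878689  1.28344415] [[0.03, -1.0, 0.04], [-1.0, -0.03, -0.0], [0.0, -0.04, -1.0]]
top cradle_2 (0.93, array([0.4511, 0.2169, 0.0459])) (0.8, array([ 0.5211, -0.4191,  0.0071])) (0.76, array([ 0.2746, -0.2194,  0.0036]))
top pack_2 (0.97, array([ 0.7251, -0.3598,  0.0893])) (0.67, array([ 0.5216, -0.2028,  0.0951])) (0.64, array([0.4659, 0.2384, 0.0958])) (0.63, array([ 0.6879, -0.2032,  0.0843]))
top pack_2_red (0.75, array([ 0.7224, -0.3633,  0.0896])) (0.59, array([ 0.52  , -0.2046,  0.093 ]))
top pack_2_grip (0.95, array([ 0.5199, -0.2089,  0.094 ])) (0.78, array([ 0.7242, -0.3577,  0.089 ]))
top isolator_base (0.72, array([ 0.5861, -0.03  ,  0.0205]))
top isolator_tip (0.6, array([ 0.5501, -0.032 ,  0.1006]))
top grease (0.55, array([0.7022, 0.2161, 0.0595]))
top torch (0.64, array([ 0.6885, -0.1989,  0.0825])) (0.35, array([ 0.5117, -0.2055,  0.0508]))
top screwdriver (0.92, array([0.365 , 0.024 , 0.0229])) (0.64, array([ 0.5119, -0.2044,  0.047 ])) (0.16, array([0.7028, 0.2145, 0.058 ]))
scene [0.86172425 0.4513766  0.92705973] [[-0.82, 0.46, -0.34], [0.57
[... 473 characters left out ...]
0.5365, -0.1977,  0.0986])) (0.93, array([ 0.7421, -0.3495,  0.0858]))
scene pack_2_grip (0.97, array([ 0.7409, -0.349 ,  0.0872])) (0.71, array([ 0.5369, -0.1932,  0.0952]))
scene isolator_base (0.62, array([ 0.5874, -0.0279,  0.0257]))
scene isolator_tip (0.48, array([0.3747, 0.0321, 0.0202])) (0.47, array([ 0.5631, -0.0246,  0.0911]))
scene grease (0.7, array([0.7131, 0.227 , 0.0583]))
scene torch (0.98, array([ 0.7062, -0.2017,  0.0619]))
scene screwdriver (0.95, array([0.3748, 0.0304, 0.0203]))
1.0 [ 0.17858414 -0.54660562  0.23133987] [[ 9.50557120e-01  3.10549771e-01  2.85438687e-05]
 [ 3.10549773e-01 -9.50557113e-01 -1.17494639e-04]
 [-9.35535589e-06  1.20549658e-04 -9.99999993e-01]]
```

View pics/scene1.png

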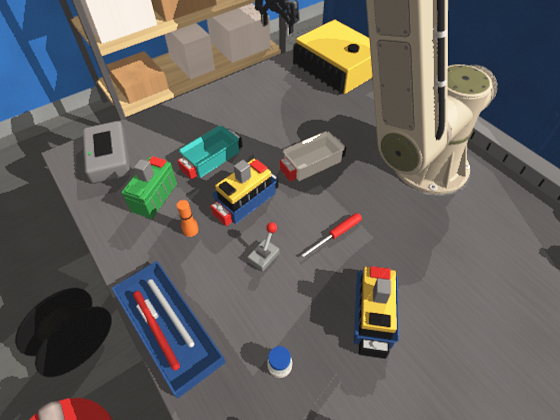

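View pics/top1.png

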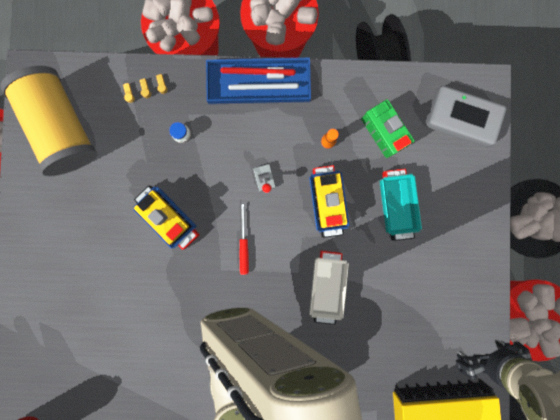

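Scene: the pack in the right-hand blue cradle (top ≈(330,200)) has its red cap (334,222) opposite the cradle's red block (326,168), so this is pack_2. The left pack (top ≈(165,217)) is already right. The lever ball is at top (266,188) and the torch at (330,138). Next I take a closer look.

```bash
python3 - <<'E'
from h import *
im=cv2.imread('pics/top1.png'); s=cv2.imread('pics/scene1.png')
a=cv2.resize(im[155:245,290:370],None,fx=6.6,fy=6.6,interpolation=cv2.INTER_CUBIC)
b=cv2.resize(im[140:215,235:295],None,fx=4,fy=4,interpolation=cv2.INTER_CUBIC)
o=np.zeros((594,528+240,3),np.uint8);o[:a.shape[0],:a.shape[1]]=a[:594];o[:300,528:]=b
cv2.imwrite('pics/z1.png',o)
hsv=cv2.cvtColor(im,cv2.COLOR_BGR2HSV)
red=((hsv[...,0]<8)|(hsv[...,0]>172))&(hsv[...,1]>150)&(hsv[...,2]>90)
n,l,st,ce=cv2.connectedComponentsWithStats(red.astype(np.uint8))
for i in range(1,n):
  if st[i,4]>15 and 120<ce[i][1]<280: print(st[i],ce[i].round(1),ray('top',ce[i],.103).round(4))
E
```

```text
[394 136  17  15 141] [401.9 142.7] [ 0.6827 -0.3983  0.103 ]
[382 171   5   6  25] [384.3 173.8] [ 0.5969 -0.3521  0.103 ]
[262 184   9   8  56] [266.1 187.6] [ 0.5503 -0.0342  0.103 ]
[326 215  16  11 128] [333.8 219.9] [ 0.4685 -0.2187  0.103 ]
[167 224  16  16 129] [174.1 231.4] [0.4258 0.2086 0.103 ]
[179 230  20  20  58] [190.7 239.5] [0.4053 0.1633 0.103 ]
[240 239   9  36 289] [243.7 256.4] [0.3644 0.0203 0.103 ]
[320 251   8   6  18] [321.9 252.7] [ 0.3799 -0.1888  0.103 ]
```

View pics/z1.png

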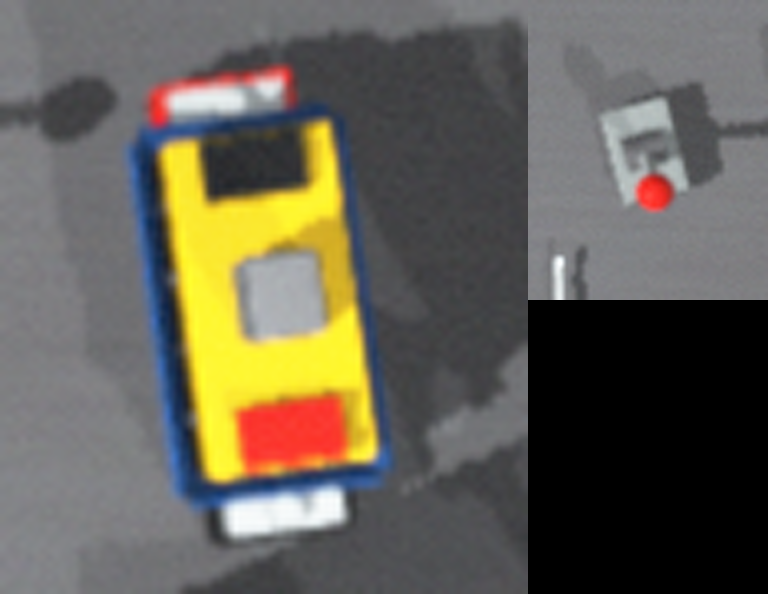

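```bash
python3 - <<'E'
from h import *
z=lambda x,y:(290+(x+.5)/6.6-.5,155+(y+.5)/6.6-.5)
w=lambda x,y,h:ray('top',z(x,y),h)[:2]
lid=np.array([w(*p,.095) for p in((158,145),(338,120),(382,462),(206,483))])
cr=np.array([w(*p,.057) for p in((130,140),(345,106),(392,470),(180,503))])
for n,c in(('lid',lid),('cradle',cr)):
  m=c.mean(0);d=(c[0]+c[1]-c[2]-c[3])/2;e=(c[0]+c[3]-c[1]-c[2])/2
  print(n,m.round(4),'len',np.linalg.norm(d).round(4),np.linalg.norm(e).round(4),'ang',np.degrees(np.arctan2(d[1],d[0])).round(2),(np.degrees(np.arctan2(e[1],e[0]))-90).round(2))
b=w(254,162,.103);r=w(292,432,.103);g=w(281,295,.145)
print('caps',b,r,(b+r)/2,np.linalg.norm(b-r),np.degrees(np.arctan2(*(b-r)[::-1])),'grip',g)
y=lambda x,y:(235+(x-528+.5)/4-.5,140+(y+.5)/4-.5)
c=np.array([ray('top',y(*p),.025)[:2] for p in((600,112),(668,95),(690,190),(628,207))])
d=(c[0]+c[1]-c[2]-c[3])/2;print('base',c.mean(0),np.linalg.norm(d),np.degrees(np.arctan2(d[1],d[0])),'ball',ray('top',y(655,192),.095))
bl=boxes('scene','isolator_tip');print(bl)
E
```

```text
lid [ 0.5212 -0.2098] len 0.1409 0.0738 ang 9.03 8.99
cradle [ 0.5218 -0.2104] len 0.1554 0.0917 ang 8.94 10.54
caps [ 0.57798609 -0.20056413] [ 0.4682321  -0.21861087] [ 0.5231091 -0.2095875] 0.11122779662483506 9.33753367302263 grip [ 0.52208418 -0.20772553]
base [ 0.58475594 -0.0256949 ] 0.07081631622417217 16.405800865938936 ball [ 0.55078061 -0.03468893  0.095     ]
[(0.48, array([0.3747, 0.0321, 0.0202])), (0.47, array([ 0.5631, -0.0246,  0.0911]))]
```

Call:
move_arm(commands=[[[0,0,1],[4.3,-2.1,0],-1],[[0,0,2],[8.6,-4.3,0],-1],[[0,0,3],[12.9,-6.4,0],-1],[[0,0,4],[17.2,-8.6,0],-1],[[0,0,5],[21.5,-10.7,0],-1],[[0,0,6],[25.9,-12.8,0],-1],[[0,0,7],[30.2,-15,0],-1],[[0,0,8],[34.5,-17.1,0],-1],[[0,0,9],[38.8,-19.3,0],-1],[[0,0,9],[43.1,-21.4,0],-1]])

```text
t: 2.05
tcp_pos: [0.523, -0.2077, 0.2315]
ee_rot: [[0.987, 0.158, 0.0], [0.158, -0.987, -0.0], [0.0, 0.001, -1.0]]
ft_force: [0.8, -1.3, 0.3]
gripper_width: 0.0853
grasp_force: 0.0
```

Call:
move_arm(commands=[[[0,0,0],[0,0,0],-1],[[0,0,0],[0,0,0],-1]])

```text
t: 2.25
tcp_pos: [0.5222, -0.2083, 0.231]
ee_rot: [[0.987, 0.161, -0.001], [0.161, -0.987, -0.0], [-0.001, 0.0, -1.0]]
ft_force: [0.1, 0.6, 0.9]
gripper_width: 0.0851
grasp_force: 0.0
```

Call:
move_arm(commands=[[[0,0,0],[0,0.1,3],-1],[[0,0,0],[0,0.1,6],-1],[[0,0,0],[0,0.1,8],-1],[[0,0,0],[0,0.1,10],-1],[[0,0,0],[0,0.1,11.3],-1],[[0,0,0],[0,0.1,12.2],-1],[[0,0,0],[0,0.1,12.2],-1]])

```text
t: 2.95
tcp_pos: [0.5209, -0.2107, 0.1084]
ee_rot: [[0.988, 0.157, -0.002], [0.157, -0.988, 0.001], [-0.001, -0.001, -1.0]]
ft_force: [-0.8, -0.4, 0.3]
gripper_width: 0.0851
grasp_force: 0.0
```

Call:
move_arm(commands=[[[0,0,0],[0,0,0],1],[[0,0,0],[0,0,0],1],[[0,0,0],[0,0,0],1],[[0,0,0],[0,0,0],1],[[0,0,0],[0,0,0],1],[[0,0,0],[0,0,0],1],[[0,0,0],[0,0,0],1],[[0,0,0],[0,0,0],1],[[0,0,0],[0,0,0],1],[[0,0,0],[0,0,0],1]])

```text
t: 3.95
tcp_pos: [0.5226, -0.2108, 0.1101]
ee_rot: [[0.987, 0.158, 0.001], [0.158, -0.987, -0.001], [0.001, 0.001, -1.0]]
ft_force: [-0.9, -2.1, 5.4]
gripper_width: 0.0295
grasp_force: 61.2
```

Call:
move_arm(commands=[[[0,0,0],[0,0,-0.7],1],[[0,0,0],[0,0,-1.8],1],[[0,0,0],[0,0,-3],1],[[0,0,0],[0,0,-4.5],1],[[0,0,0],[0,0,-6],1],[[0,0,0],[0,0,-7.5],1],[[0,0,0],[0,0,-9],1],[[0,0,0],[0,0,-10],1],[[0,0,0],[0,0,-10],1]])

```text
t: 4.85
tcp_pos: [0.5227, -0.2106, 0.2111]
ee_rot: [[0.987, 0.158, 0.002], [0.158, -0.987, -0.001], [0.002, 0.002, -1.0]]
ft_force: [0.3, -0.6, -8.1]
gripper_width: 0.0294
grasp_force: 60.4
```

Call:
move_arm(commands=[[[0,0,-5],[0,0,0],1],[[0,0,-12],[0,0,0],1],[[0,0,-20],[0,0,0],1],[[0,0,-28],[0,0,0],1],[[0,0,-36],[0,0,0],1],[[0,0,-44],[0,0,0],1],[[0,0,-52],[0,0,0],1],[[0,0,-60],[0,0,0],1],[[0,0,-66],[0,0,0],1],[[0,0,-70],[0,0,0],1]])

```text
t: 5.85
tcp_pos: [0.5214, -0.21, 0.2082]
ee_rot: [[0.186, 0.983, -0.002], [0.983, -0.186, 0.001], [0.001, -0.002, -1.0]]
ft_force: [-0.1, -0.2, -7.4]
gripper_width: 0.0292
grasp_force: 60.3
```

Call:
move_arm(commands=[[[0,0,-5],[0,0,0],1],[[0,0,-12],[0,0,0],1],[[0,0,-20],[0,0,0],1],[[0,0,-28],[0,0,0],1],[[0,0,-36],[0,0,0],1],[[0,0,-44],[0,0,0],1],[[0,0,-52],[0,0,0],1],[[0,0,-60],[0,0,0],1],[[0,0,-66],[0,0,0],1],[[0,0,-70],[0,0,0],1]])

```text
t: 6.85
tcp_pos: [0.5214, -0.2099, 0.2082]
ee_rot: [[-0.86, 0.51, -0.002], [0.51, 0.86, 0.001], [0.002, -0.0, -1.0]]
ft_force: [-0.1, 0.3, -7.5]
gripper_width: 0.0292
grasp_force: 60.3
```

Call:
move_arm(commands=[[[0,0,-5],[0,0,0],1],[[0,0,-12],[0,0,0],1],[[0,0,-20],[0,0,0],1],[[0,0,-28],[0,0,0],1],[[0,0,-35],[0,0,0],1],[[0,0,-39],[0,0,0],1],[[0,0,-40],[0,0,0],1],[[0,0,-40],[0,0,0],1],[[0,0,-40],[0,0,0],1],[[0,0,-40],[0,0,0],1]])

```text
t: 7.85
tcp_pos: [0.5219, -0.2103, 0.2091]
ee_rot: [[-0.988, -0.157, -0.0], [-0.157, 0.988, 0.0], [0.0, 0.0, -1.0]]
ft_force: [-0.9, -0.2, -8.0]
gripper_width: 0.0292
grasp_force: 60.3
```

```bash
python3 - <<'E'
from h import *
t=snap('top','top2');s=snap('scene','scene2')
o=arm.observe();print(o['t'],o['tcp_pos'],np.degrees(np.arctan2(o['ee_rot'][1][0],o['ee_rot'][0][0])),o['ee_rot'],o['ft_force'],o['q'])
a=cv2.resize(t[150:260,280:380,::-1],(400,440),interpolation=cv2.INTER_CUBIC)
b=cv2.resize(s[110:230,190:290,::-1],(400,480),interpolation=cv2.INTER_CUBIC)
z=np.zeros((480,800,3),np.uint8);z[:440,:400]=a;z[:,400:]=b;cv2.imwrite('pics/z2.png',z)
E
```

```text
7.95 [ 0.52196055 -0.21032828  0.20923574] -170.93346584533828 [[-9.87506015e-01 -1.57581305e-01 -4.89845410e-05]
 [-1.57581302e-01  9.87506015e-01 -5.39748751e-05]
 [ 5.68779601e-05 -4.55814661e-05 -9.99999997e-01]] [ 0.64369998 -0.92576272 -8.64953688] [-5.25659333e-01  2.96379907e-01 -3.13070166e-02  1.24312469e+00
 -7.12675358e-05 -6.83900207e-01]
```

View pics/z2.png

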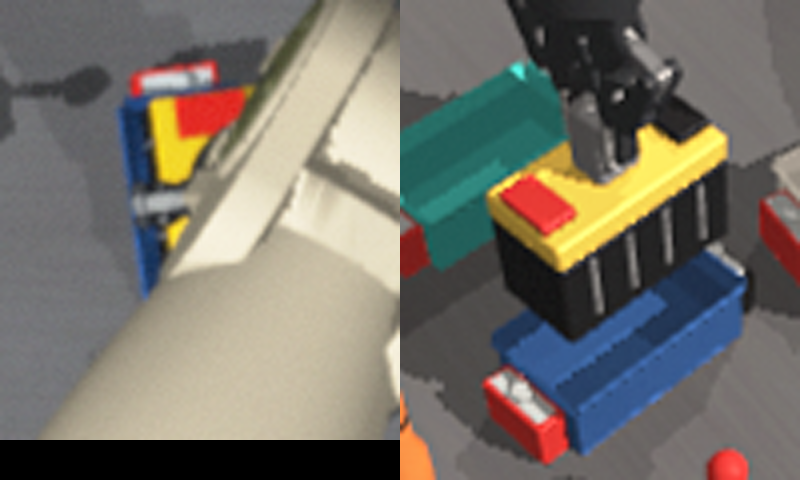

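The picture shows the pack hanging level above the cradle, with the red cap (left) above the cradle's red block. I check the grip offset using the red cap before lowering.

```bash
python3 - <<'E'
from h import *
def caps(f,lo,hi):
  im=cv2.imread(f);h=cv2.cvtColor(im,cv2.COLOR_BGR2HSV)
  red=((h[...,0]<8)|(h[...,0]>172))&(h[...,1]>150)&(h[...,2]>60)
  n,l,st,ce=cv2.connectedComponentsWithStats(red.astype(np.uint8))
  return [(st[i].tolist(),ce[i]) for i in range(1,n) if st[i,4]>30 and lo[0]<ce[i][0]<hi[0] and lo[1]<ce[i][1]<hi[1]]
u=np.array([np.cos(.159),np.sin(.159)]);c=np.array([.522,-.2095])
for f,s,z in(('scene1',-1,.099),('scene2',1,.199)):
  for st,p in caps(f'pics/{f}.png',(190,110),(290,230)):
    w=ray('scene',p,z)[:2]; e=w-(c+s*.055*u); print(f,st,p.round(1),w.round(4),'err along x,y mm',(1e3*e@u).round(1),(1e3*(e@[-u[1],u[0]])).round(1))
E
```

```text
scene1 [250, 159, 17, 14, 128] [258.2 165.6] [ 0.4692 -0.2227] err along x,y mm 0.8 -4.7
scene1 [280, 160, 17, 22, 158] [287.5 171.6] [ 0.4173 -0.1584] err along x,y mm -40.3 67.0
scene1 [211, 205, 21, 21, 182] [221.9 216.3] [ 0.6359 -0.1321] err along x,y mm 179.7 58.4
scene1 [267, 223, 10, 10, 83] [271.4 227.3] [ 0.5548 -0.0341] err along x,y mm 115.2 168.0
scene2 [215, 154, 19, 15, 149] [223.8 160.7] [ 0.5751 -0.2032] err along x,y mm -1.5 -2.2
scene2 [280, 160, 16, 22, 158] [287.5 171.6] [ 0.471  -0.0849] err along x,y mm -85.6 131.1
scene2 [211, 205, 21, 21, 178] [222.  216.4] [ 0.6629 -0.0614] err along x,y mm 107.6 123.9
scene2 [267, 223, 10, 10, 83] [271.4 227.3] [0.5919 0.0246] err along x,y mm 51.0 220.0
```

Call:
move_arm(commands=[[[0,0,0],[-0.1,0,1],1],[[0,0,0],[-0.1,0,2],1],[[0,0,0],[-0.1,0,3],1],[[0,0,0],[-0.1,0,4],1],[[0,0,0],[-0.1,0,4.5],1],[[0,0,0],[-0.1,0,5],1],[[0,0,0],[-0.1,0,5.4],1],[[0,0,0],[-0.1,0,5.8],1],[[0,0,0],[-0.1,0,6],1],[[0,0,0],[-0.1,0,6],1]])

```text
t: 8.95
tcp_pos: [0.5231, -0.2102, 0.1493]
ee_rot: [[-0.987, -0.158, 0.0], [-0.158, 0.987, -0.0], [-0.0, -0.0, -1.0]]
ft_force: [1.0, -0.0, -6.6]
gripper_width: 0.0291
grasp_force: 60.3
```

Call:
move_arm(commands=[[[0,0,0],[0,0,0.2],1],[[0,0,0],[0,0,0.4],1],[[0,0,0],[0,0,0.6],1],[[0,0,0],[0,0,0.8],1],[[0,0,0],[0,0,1],1],[[0,0,0],[0,0,1],1]])

```text
t: 9.55
tcp_pos: [0.523, -0.2102, 0.139]
ee_rot: [[-0.987, -0.158, 0.0], [-0.158, 0.987, 0.0], [-0.0, 0.0, -1.0]]
ft_force: [0.7, -0.8, -8.8]
gripper_width: 0.0293
grasp_force: 60.4
```

Call:
move_arm(commands=[[[0,0,0],[0,0,0.3],1],[[0,0,0],[0,0,0.7],1],[[0,0,0],[0,0,1.1],1],[[0,0,0],[0,0,1.5],1],[[0,0,0],[0,0,1.9],1],[[0,0,0],[0,0,2.2],1],[[0,0,0],[0,0,2.4],1],[[0,0,0],[0,0,2.6],1],[[0,0,0],[0,0,2.6],1]])

```text
t: 10.45
tcp_pos: [0.523, -0.2102, 0.1131]
ee_rot: [[-0.987, -0.158, 0.0], [-0.158, 0.987, -0.0], [-0.0, -0.0, -1.0]]
ft_force: [2.0, -0.0, -9.1]
gripper_width: 0.0292
grasp_force: 60.5
```

Call:
move_arm(commands=[[[0,0,0],[0,0,0.1],1],[[0,0,0],[0,0,0.2],1],[[0,0,0],[0,0,0.3],1],[[0,0,0],[0,0,0.3],1]])

```text
t: 10.85
tcp_pos: [0.5231, -0.2102, 0.1103]
ee_rot: [[-0.987, -0.158, 0.0], [-0.158, 0.987, -0.0], [-0.0, -0.0, -1.0]]
ft_force: [3.0, -0.2, -6.1]
gripper_width: 0.0297
grasp_force: 60.8
```

Still carrying some weight, so I lower in small steps until it is seated.

Call:
move_arm(commands=[[[0,0,0],[0,0,0.05],1],[[0,0,0],[0,0,0.1],1],[[0,0,0],[0,0,0.1],1]])

```text
t: 11.15
tcp_pos: [0.5234, -0.2102, 0.1101]
ee_rot: [[-0.987, -0.158, 0.001], [-0.158, 0.987, -0.001], [-0.001, -0.001, -1.0]]
ft_force: [3.6, 1.8, 1.3]
gripper_width: 0.0293
grasp_force: 61.4
```

Call:
move_arm(commands=[[[0,0,0],[0,0,0.05],1],[[0,0,0],[0,0,0.1],1],[[0,0,0],[0,0,0.1],1]])

```text
t: 11.45
tcp_pos: [0.5236, -0.2101, 0.11]
ee_rot: [[-0.987, -0.158, 0.002], [-0.158, 0.987, -0.001], [-0.002, -0.001, -1.0]]
ft_force: [1.3, 3.9, 7.8]
gripper_width: 0.029
grasp_force: 62.6
```

Call:
move_arm(commands=[[[0,0,0],[0,0,-0.1],1],[[0,0,0],[0,0,-0.1],0.5],[[0,0,0],[0,0,-0.1],0],[[0,0,0],[0,0,-0.1],-0.5],[[0,0,0],[0,0,-0.1],-1],[[0,0,0],[0,0,-0.1],-1],[[0,0,0],[0,0,-0.1],-1],[[0,0,0],[0,0,-0.1],-1],[[0,0,0],[0,0,-0.1],-1],[[0,0,0],[0,0,-0.1],-1]])

```text
t: 12.45
tcp_pos: [0.5229, -0.2102, 0.1093]
ee_rot: [[-0.987, -0.158, -0.0], [-0.158, 0.987, -0.0], [0.0, -0.0, -1.0]]
ft_force: [-0.2, -1.1, 0.5]
gripper_width: 0.0855
grasp_force: 0.0
```

Call:
move_arm(commands=[[[0,0,0],[0,0,-1],-1],[[0,0,0],[0,0,-3],-1],[[0,0,0],[0,0,-6],-1],[[0,0,0],[0,0,-9],-1],[[0,0,0],[0,0,-11],-1],[[0,0,0],[0,0,-12],-1],[[0,0,0],[0,0,-12],-1]])

```text
t: 13.15
tcp_pos: [0.5238, -0.2106, 0.2312]
ee_rot: [[-0.987, -0.158, 0.003], [-0.158, 0.987, -0.002], [-0.003, -0.002, -1.0]]
ft_force: [0.4, 0.0, -0.3]
gripper_width: 0.0852
grasp_force: 0.0
```

```bash
python3 - <<'E'
from h import *
s=snap('scene','scene3')
b=cv2.resize(s[140:280,180:320,::-1],(588,588),interpolation=cv2.INTER_CUBIC)
cv2.imwrite('pics/z3.png',b)
E
```

```text
(no output)
```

View pics/z3.png

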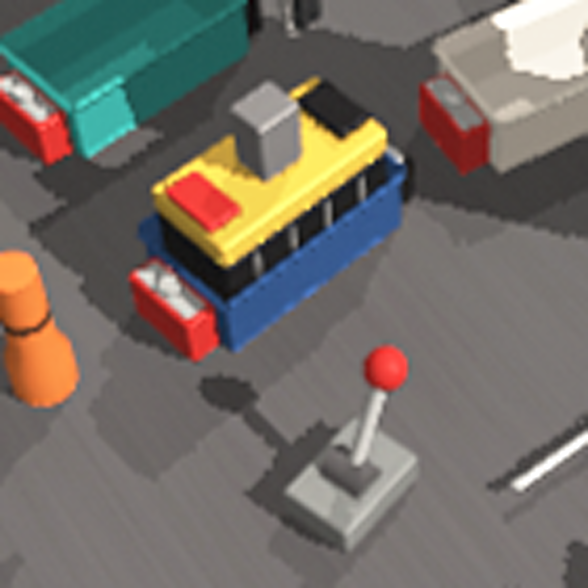

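The pack is seated: its lid is parallel to the cradle, the red cap (205,200 in the crop) is at the red block, and the lever stands clear. Next I close the fingers and go behind the ball.

Call:
move_arm(commands=[[[0,0,-2],[-0.2,3,0],1],[[0,0,-4],[-0.5,7,0],1],[[0,0,-6],[-0.8,11,0],1],[[0,0,-7.3],[-1.1,14.5,0],1],[[0,0,-7.3],[-1.1,16.3,0],1],[[0,0,-7.3],[-1.1,16.3,0],1],[[0,0,-7.3],[-1.1,16.3,0],1],[[0,0,-7.3],[-1.1,16.3,0],1]])

```text
t: 14.0
tcp_pos: [0.508, -0.0482, 0.2285]
ee_rot: [[-0.96, -0.281, -0.001], [-0.281, 0.96, -0.0], [0.001, 0.0, -1.0]]
ft_force: [0.1, 0.6, -0.9]
gripper_width: 0.0003
grasp_force: 0.0
```

Call:
move_arm(commands=[[[0,0,0],[0,0,3],1],[[0,0,0],[0,0,6],1],[[0,0,0],[0,0,9],1],[[0,0,0],[0,0,12],1],[[0,0,0],[0,0,14],1],[[0,0,0],[0,0,15.3],1],[[0,0,0],[0,0,15.3],1],[[0,0,0],[0,0,15.3],1]])

```text
t: 14.8
tcp_pos: [0.5081, -0.0484, 0.0762]
ee_rot: [[-0.96, -0.281, -0.001], [-0.281, 0.96, -0.0], [0.001, 0.0, -1.0]]
ft_force: [0.1, 0.3, -0.1]
gripper_width: -0.0001
grasp_force: 0.0
```

Call:
move_arm(commands=[[[0,0,0],[-1,0,0],1],[[0,0,0],[-2,0,0],1],[[0,0,0],[-3,0,0],1],[[0,0,0],[-4,0,0],1],[[0,0,0],[-5,0,0],1],[[0,0,0],[-6,0,0],1],[[0,0,0],[-7,0,0],1],[[0,0,0],[-8,0,0],1],[[0,0,0],[-8.6,0,0],1],[[0,0,0],[-8.6,0,0],1]])

```text
t: 15.8
tcp_pos: [0.5915, -0.0229, 0.0761]
ee_rot: [[-0.959, -0.283, 0.001], [-0.283, 0.959, 0.0], [-0.001, -0.0, -1.0]]
ft_force: [-0.1, 0.0, -0.3]
gripper_width: -0.0001
grasp_force: 0.0
```

Call:
move_arm(commands=[[[0,0,0],[-0.2,0,0],1],[[0,0,0],[-0.4,0,0],1],[[0,0,0],[-0.4,0,0],1]])

```text
t: 16.1
tcp_pos: [0.5942, -0.0221, 0.0762]
ee_rot: [[-0.959, -0.282, -0.0], [-0.282, 0.959, 0.0], [0.0, 0.0, -1.0]]
ft_force: [-0.0, -0.3, -0.2]
gripper_width: 0.0001
grasp_force: 0.2
```

Call:
move_arm(commands=[[[0,0,0],[-0.2,0,0],1],[[0,0,0],[-0.3,0,0],1],[[0,0,0],[-0.3,0,0],1]])

```text
t: 16.4
tcp_pos: [0.5973, -0.0212, 0.0763]
ee_rot: [[-0.959, -0.282, 0.0], [-0.282, 0.959, -0.0], [-0.0, -0.0, -1.0]]
ft_force: [-0.5, -0.8, -1.3]
gripper_width: 0.0002
grasp_force: 0.3
```

Call:
move_arm(commands=[[[0,0,0],[-0.2,0,0],1],[[0,0,0],[-0.3,0,0],1],[[0,0,0],[-0.3,0,0],1]])

```text
t: 16.7
tcp_pos: [0.6004, -0.0203, 0.0763]
ee_rot: [[-0.959, -0.282, 0.0], [-0.282, 0.959, -0.0], [-0.0, -0.0, -1.0]]
ft_force: [-0.5, 0.4, -0.8]
gripper_width: 0.0001
grasp_force: 0.3
```

```bash
python3 - <<'E'
from h import *
s=snap('scene','scene4')
cv2.imwrite('pics/z4.png',cv2.resize(s[170:290,190:320,::-1],(598,552),interpolation=cv2.INTER_CUBIC))
E
```

```text
(no output)
```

View pics/z4.png

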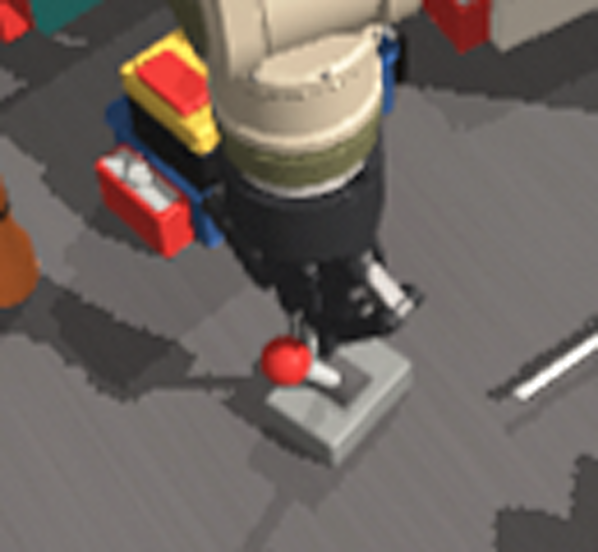

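The lever now leans to the far side, ball at (287,360) in the crop. I keep creeping until I feel the stop.

Call:
move_arm(commands=[[[0,0,0],[-0.1,0,0],1],[[0,0,0],[-0.2,0,0],1],[[0,0,0],[-0.2,0,0],1]])

```text
t: 17.05
tcp_pos: [0.6012, -0.02, 0.0761]
ee_rot: [[-0.959, -0.282, -0.002], [-0.282, 0.959, -0.001], [0.002, -0.0, -1.0]]
ft_force: [-4.1, -2.4, 1.8]
gripper_width: -0.0001
grasp_force: 2.4
```

Call:
move_arm(commands=[[[0,0,0],[-0.1,0,0],1],[[0,0,0],[-0.2,0,0],1],[[0,0,0],[-0.2,0,0],1]])

```text
t: 17.35
tcp_pos: [0.6013, -0.0199, 0.076]
ee_rot: [[-0.96, -0.282, -0.005], [-0.282, 0.96, -0.002], [0.005, -0.0, -1.0]]
ft_force: [-8.3, -4.1, 3.8]
gripper_width: -0.0003
grasp_force: 5.2
```

Call:
move_arm(commands=[[[0,0,0],[-0.1,0,0],1],[[0,0,0],[-0.2,0,0],1],[[0,0,0],[-0.2,0,0],1]])

```text
t: 17.65
tcp_pos: [0.6015, -0.0199, 0.076]
ee_rot: [[-0.96, -0.281, -0.008], [-0.281, 0.96, -0.003], [0.009, -0.0, -1.0]]
ft_force: [-14.3, -6.4, 9.2]
gripper_width: 0.0002
grasp_force: 7.8
```

The stop is firm. I back off, rise and check.

Call:
move_arm(commands=[[[0,0,0],[1,0,0],1],[[0,0,0],[3,0,0],1],[[0,0,0],[5,0,0],1],[[0,0,0],[7,0,-2],1],[[0,0,0],[9,0,-5],1],[[0,0,0],[11,0,-9],1],[[0,0,0],[13,0,-13],1],[[0,0,0],[15,0,-15],1],[[0,0,0],[15,0,-15],1],[[0,0,0],[15,0,-15],1]])

```text
t: 18.65
tcp_pos: [0.4631, -0.0612, 0.2269]
ee_rot: [[-0.959, -0.282, 0.004], [-0.282, 0.959, -0.0], [-0.003, -0.001, -1.0]]
ft_force: [0.8, -0.7, 0.0]
gripper_width: 0.0001
grasp_force: 0.0
```

```bash
python3 - <<'E'
from h import *
s=snap('scene','scene5')
cv2.imwrite('pics/z5.png',cv2.resize(s[130:400,100:420,::-1],(800,600),interpolation=cv2.INTER_CUBIC)[:600])
m=cv2.cvtColor(s[:,:,::-1].copy(),cv2.COLOR_BGR2HSV)
print(arm.observe()['tcp_pos'],proj('scene',[.6218,-.0149,.0922]))
E
```

```text
[ 0.46270545 -0.06096755  0.22585248] [252.60010133 247.99722303]
```

View pics/z5.png

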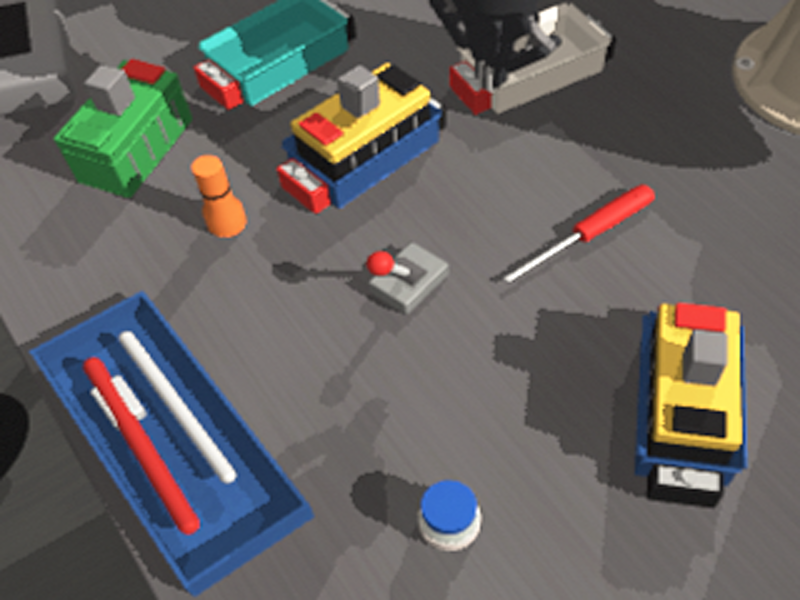

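The ball at crop (380,263) is full-image pixel (252,248), which matches the predicted on-stop position. The pack is home and everything else is undisturbed.

```bash
python3 -c "
from station import arm
print(arm.hand_in())"
```

```text
the job is handed in; nothing more can be done
None
```

I turned pack_2 half a turn and seated it fully home in its cradle, red cap at the red end. I then let go, threw the isolator lever to its stop and handed the job in at about 19 s; the other pack and the loose things were left alone.

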